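# Zero the fine-focus drum, then rack the stage up under the lens

### The arm

A 6-joint arm with a two-finger parallel gripper is mounted at the origin on the work surface. World frame = base frame: x ahead of the robot, y to its left, z up, the work surface at z = 0. Lengths are in m, angles in rad, forces in N, time in s.
With the tool pointing down it reaches from about 0.35 to 0.975 m from the base axis. Payload 4.9 kg.
Tool frame: the origin (TCP) lies midway between the tips of the shut fingers; the grasp point (between the pads) lies 19 mm behind it; z points along the fingers, y is the line along which they close (so a half turn about z gives the same grasp; the last joint's range is limited). The gripper opens to 85 mm and grips with 20 to 120 N. Pads are 22 mm wide; open, the fingers measure 114 mm over their backs; the gripper's body (76 mm by 85 mm) begins 54 mm behind the grasp point. The pads swing forward as they close: fully open they stand 13 mm farther back than shut.
Start: joints at [-1.426, 0.053, 1.613, -0, 1.476, -0.119], TCP at [0.163, -0.603, 0.231] pointing down, gripper open.
Joint ranges: [-3.01, 3.01], [-1.01, 2.22], [0.06, 2.58], [-1.02, 4.17], [0.09, 2.62], [-3.14, 3.14]. Speed limits (rad/s): [2.57, 2.57, 3.14, 3.14, 3.14, 3.14].

### API

Orientations are given as a rotation vector (axis times angle).
In Python, from station import ctrl, optics, job gives the robot as it stands.
- The arm moves only by the shell command python3 -m jog 'ROWS' [OPENING] [FORCE]. ROWS is JSON, a list of rows, each a list of 2 entries, a list of its own where there are three numbers: the shift along the tool's x, y, z in m, then the turn, a rotation vector about the tool's x, y, z in rad. A call has 1 to 5 rows; each row is the pose to reach, as a shift and turn from the pose commanded when the call began, along the tool's axes at that moment; what a row does not reach only later rows make up. A row lasts 1/10 s, in which the tool goes at most 50 mm and 8.59 degrees, less where a joint would pass 70% of its speed; a pose out of reach is approached as far as the arm can. A call with a gripper value outside its range is refused whole. OPENING is the opening, from 0 (shut) to 1 (fully open), set as the call begins (- or left out, the last holds). The fingers move at their own pace and stop on an object; FORCE is the grip in N (left out, the last holds). Time passes only in rows, so rows that repeat a pose let the fingers close. It gives the time, the measured TCP pose, the force, the opening and the grip force at its end, in the units of the state.
- ctrl.get_obs(): the state, without advancing time (a new reading comes with each control period).
- optics.get_image(name): name is "side" or "top" or "wrist"; returns a dict with "image" (384x512x3 uint8, blue, green, red), "fx", "fy", "cx", "cy" (pixels), "rvec" (rotation vector, rad) and "tvec" (3), from world to camera coordinates, as OpenCV has them; the wrist camera has in their place "mount" (4x4, takes a point from camera to tool coordinates, whose origin is the TCP and whose axes are the flange's). Camera axes: x right, y down, z forward; pixel columns grow to the right and rows downward; lengths in m; the calibration is good to about 2 mm. A picture is of the moment at which its call begins: read the wrist's pose just before it. There is no depth.
- job.finish_job(): hands the job in; it is judged then, once.
The state is a dict: "t": time; "q": joint angles; "dq": joint speeds; "effort": joint torques, N m; "tool_pos": TCP position; "tool_rot": TCP orientation; "contact_force": force on the tool from outside, world axes, zero at the start; "wrist_torque": the same for the moment, N m; "opening": finger opening in m; "grip_force": force on a finger pad.
Only numpy, scipy, OpenCV 4.12 (cv2) and the standard library are available. Lean on these libraries where they do the work, as an engineer would, in place of code of your own. Each camera call takes 0.05 s, during which the arm holds its last target. There are 200 camera calls.

### The job

Get the microscope ready for a depth measurement. First turn the fine-focus drum (the small outer knob) to zero, its long white line straight up, without turning the coarse knob; then, leaving the drum at zero, turn the coarse knob (the big inner one) to raise the stage until the slide is about 6 mm below the lens, never against it. Work by the knobs, not by pushing the stage, leave the things around the microscope where they are, and let go at the end.

Things in the scene. Friction and masses are not known exactly. Their poses are not given: they have to be found in the camera images.
- microscope: White upright microscope, 400 mm high, too heavy to shift; origin on the desk. x: along the focus-knob axis; y: from the eyepiece (user's) side to the limb; z up. Its eyepieces face roughly towards the robot, so the knob pair on its -x side (user's left) is to the robot's left. Limb and column fill x -34..34, y 5..85 mm up to z 290 mm; base x -75..75, 38 mm high; the head overhangs the stage.
- coarse_left (a point): Middle of the left (-x side) coarse knob, on the knob axis, 78 mm above the desk: black drum 56 mm in diameter, 24 mm long along x (from 44 to 68 mm out from the microscope's middle plane). Axes as the microscope's; it does not turn with the knob.
- fine_left (a point): Middle of the left fine drum, on the same axis, 30 mm further out (towards the microscope's -x): black drum 36 mm in diameter, 26 mm long (73 to 99 mm out from the middle plane), 5 mm clear of the coarse knob. Axes as the microscope's; it does not turn with the drum. The same pair of knobs stands on the right side, on the same shafts.
- fine (a joint): Angle of the fine drum, rad: 0 with the long white line on its face and rim straight up. It grows counter-clockwise seen from the outer end of the left pair, the top going towards the microscope's +y. Turns freely both ways, about 0.06 N m, stays where left (a grip under 15 N slips). It starts 0.5 to 1.3 rad below zero. Its effect on the stage is too small to see.
- coarse (a joint): Angle of the coarse knob, rad. It grows in the same sense as fine, and raises the stage by 6 mm per rad; about 0.1 N m, stays where left. It starts between 1.2 and 2.2; it stops at 4.05, where the slide would be all but on the lens.
- stage: Black stage plate, 110 mm along x, 122 along y, 10 thick, with slide, clips and condenser; goes up and down with the coarse knob. Origin at the slide's upper face, under the lens. Its side edge is 55 mm from the middle plane, its rear edge 29 mm to the user's side of the knob axis. A hand straight down on the coarse knob meets stage or limb: lean in from the knob's outer end by 25 to 35 degrees.
- slide (a point): Centre of the upper face of the glass slide (76 x 26 mm) on the stage, directly under the lens; 155 mm above the desk at coarse = 0.
- lens (a point): Front of the objective that points straight down on the slide; fixed, 180 mm above the desk, on the microscope's middle plane, 90 mm from the knob axis towards the user's side.
- cup: Loose paper cup, 80 mm across the rim, 95 mm high; origin under its centre.
- paperweight: Loose glass dome paperweight, 78 mm across, 44 mm high; origin under its centre.
- slide_box: Loose wooden slide box, 85 x 105 mm, 35 mm high; origin under its centre.

How it is judged:
By the outcome, as a careful person would: the job done as asked, in the order asked, and still so for the second after the job is handed in, with the robot touching nothing.
It also fails if it takes over 72 s, if anything falls off the work surface, if the arm or the gripper's body presses on something with over 40 N, if the wrist force passes 120 N, or if a joint passes its speed limit or range.

## Working session

There is one attempt and no reset: what is moved stays moved. The work goes in short steps, Python scripts to look and compute and a shell command to move; the robot and the scene stay as the last step left them, time stands still between calls to the robot, and variables do not carry over. Pictures are saved under pics/ and viewed, at most 10 in all, crops included, and the job is handed in when it is done.

```bash
ls; mkdir -p pics; python3 - <<'E'
from station import ctrl,optics
import cv2,numpy as np
o=ctrl.get_obs();print(o)
ims=[]
for n in("side","top"):
    d=optics.get_image(n);cv2.imwrite(f"pics/{n}0.png",d["image"])
    np.savez(f"{n}0.npz",**d);R=cv2.Rodrigues(np.array(d["rvec"]))[0];print(n,d["fx"],d["cx"],d["cy"],"pos",-R.T@np.array(d["tvec"]).ravel(),"fwd",R[2])
    ims.append(d["image"])
d=optics.get_image("wrist");print(d["mount"],d["fx"])
E
```

```text
pics
{'t': 0.0, 'q': array([-1.42600507e+00,  5.33468988e-02,  1.61428209e+00,  3.88078837e-05,
        1.47600233e+00, -1.19002729e-01]), 'dq': array([ 8.70901058e-04, -6.55330659e-04, -6.02595653e-04,  1.02958202e-05,
        1.75063436e-03,  1.52005396e-03]), 'effort': array([-2.82698975e-04, -3.93686557e+01, -3.70173132e+01, -7.98338419e-05,
        6.98415228e-03, -9.40680962e-06]), 'tool_pos': array([ 0.16288529, -0.60276219,  0.23007631]), 'tool_rot': array([-3.11228487e+00, -4.12892292e-01, -1.93715223e-05]), 'contact_force': array([0.3967123 , 0.3589767 , 0.29849733]), 'wrist_torque': array([-0.04064721,  0.0307468 ,  0.04334349]), 'grip_force': 0.0, 'opening': 0.08548479752915937}
side 387.57557169792767 258.2359473162778 190.40753701185398 pos [0.52235119 0.65295735 0.53445691] fwd [ 0.07064828 -0.87882356 -0.47188767]
top 355.22382422906463 256.7781224723168 187.2432567696561 pos [ 0.45151125 -0.09694611  0.85053556] fwd [ 0.19012457 -0.00138226 -0.981759  ]
[[-9.97688584e-05 -9.46356904e-01 -3.23123196e-01  8.37840094e-02]
 [ 9.99999979e-01 -1.53142839e-04  1.39757612e-04  6.20772908e-05]
 [-1.81744585e-04 -3.23123175e-01  9.46356899e-01 -1.43487268e-01]
 [ 0.00000000e+00  0.00000000e+00  0.00000000e+00  1.00000000e+00]] 320.79721595975843
```

View pics/side0.png

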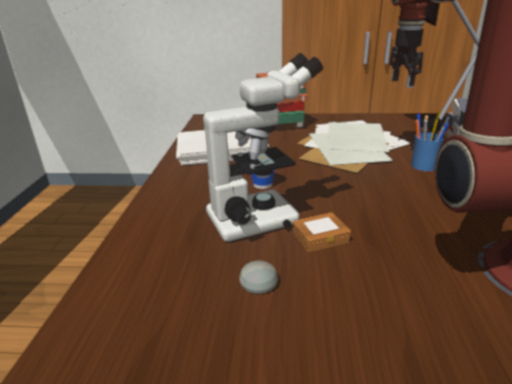

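View pics/top0.png

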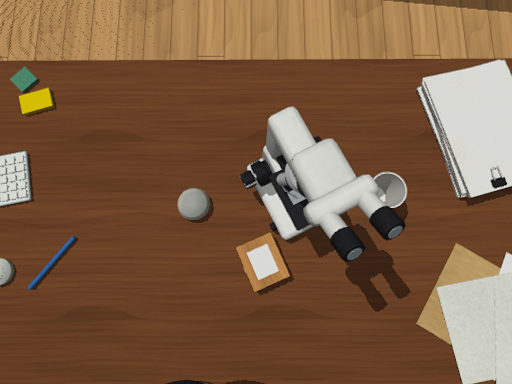

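The side view shows the knob pair at about (238,208). In the top view the fine drum is at (248,179), the coarse knob at (260,171), the slide box at (263,262) and the paperweight at (194,204). I'll enlarge both.

```bash
cat > h.py <<'E'
import numpy as np,cv2
def ray(d,px):
    R=cv2.Rodrigues(np.array(d["rvec"]))[0];c=-R.T@np.array(d["tvec"]).ravel()
    K=np.array([[d["fx"],0,d["cx"]],[0,d["fy"],d["cy"]],[0,0,1.]])
    return c,R.T@np.linalg.inv(K)@np.array([*px,1.])
def onz(d,px,z):
    c,v=ray(d,px);return c+v*(z-c[2])/v[2]
E
python3 - <<'E'
import cv2,numpy as np
from h import *
T=np.load("top0.npz");S=np.load("side0.npz")
a=cv2.resize(T["image"][125:245,230:350],(400,400),interpolation=cv2.INTER_CUBIC)
b=cv2.resize(S["image"][175:245,200:270],(400,400),interpolation=cv2.INTER_CUBIC)
cv2.imwrite("pics/c1.png",np.hstack([a,b]))
for n,p,z in(("fine",(248,179),.078),("coarse",(260,171),.078),("pw",(194,204),.03),("box",(263,262),.035)):print(n,onz(T,p,z))
E
```

```text
fine [ 0.61989578 -0.07859312  0.078     ]
coarse [ 0.63806109 -0.10541647  0.078     ]
pw [0.57132972 0.04844983 0.03      ]
box [ 0.43828561 -0.11123276  0.035     ]
```

View pics/c1.png

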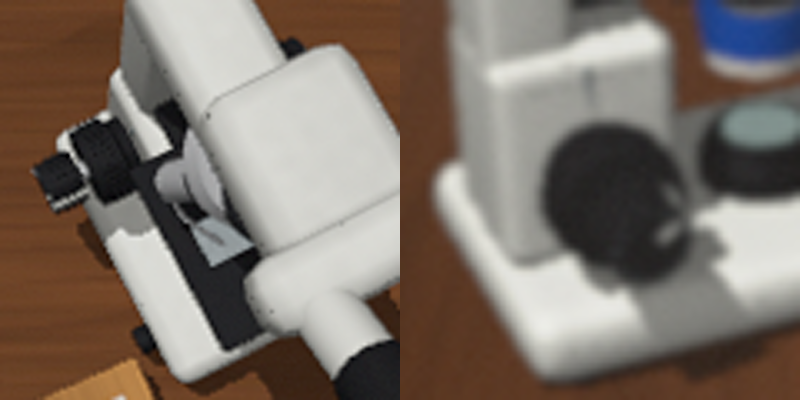

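```bash
cat >> h.py <<'E'
from scipy.spatial.transform import Rotation as Ro
YAW=np.deg2rad(-64.2)
def ax(): return np.array([np.cos(YAW),np.sin(YAW),0]),np.array([-np.sin(YAW),np.cos(YAW),0])
def pose(C,out,lean,phi,back=0.):
    """C: coarse centre; out: m further out on axis; lean, phi deg (phi>0: hand tilts to +y of microscope); back: m behind grasp"""
    mx,my=ax();l=np.deg2rad(lean);up=np.array([0,0,1.])
    z=mx*np.sin(l)-up*np.cos(l);y=my;x=np.cross(y,z)
    # positive joint = top to +y = rotation about -mx
    R=Ro.from_rotvec(-mx*np.deg2rad(phi))*Ro.from_matrix(np.c_[x,y,z])
    return C-mx*out+R.apply([0,0,.019-back]),R
def rel(o,p,R):
    R0=Ro.from_rotvec(o["tool_rot"]);return np.round(R0.inv().apply(p-o["tool_pos"]),4).tolist(),np.round((R0.inv()*R).as_rotvec(),4).tolist()
E
python3 -m jog '[[[0,0,-0.05],[0,0,0]],[[0,0,-0.1],[0,0,0]],[[0,0,-0.15],[0,0,0]],[[0,0,-0.2],[0,0,0]],[[0,0,-0.27],[0,0,0]]]' 1 40
python3 - <<'E'
from h import *
from station import ctrl
o=ctrl.get_obs();print(o["q"],o["tool_pos"])
C=np.array([.638,-.1055,.078])
p,R=pose(C,.033,25,-30,.12);print(p)
print(rel(o,np.array([.5,.0,.5]),R))
E
```

```text
t: 0.65
tool_pos: [0.1629, -0.6029, 0.483]
tool_rot: [-3.114, -0.413, -0.0]
contact_force: [-0.0, -1.4, 1.0]
opening: 0.0854
grip_force: 0.0
[-1.42595831e+00  2.52003833e-02  1.23020255e+00  4.22979350e-05
  1.88658343e+00 -1.18990506e-01] [ 0.16293973 -0.6029315   0.48297027]
[ 0.5638535  -0.05727977  0.15727344]
([0.4826, -0.4942, -0.0168], [-0.7337, 0.1387, -1.5714])
```

```bash
for i in 1; do python3 -m jog '[[[0.1,-0.1,-0.04],[-0.15,0.03,-0.31]],[[0.15,-0.15,-0.04],[-0.29,0.05,-0.63]],[[0.2,-0.2,-0.04],[-0.37,0.07,-0.78]],[[0.25,-0.25,-0.04],[-0.4,0.08,-0.9]],[[0.25,-0.25,-0.04],[-0.4,0.08,-0.9]]]'; done
python3 - <<'E'
from h import *
from station import ctrl
o=ctrl.get_obs();print(o["q"],o["tool_pos"])
C=np.array([.638,-.1055,.078])
p,R=pose(C,.033,25,-30,.12)
print(rel(o,np.array([.5,.0,.5]),R))
E
```

```text
t: 1.15
tool_pos: [0.2867, -0.3872, 0.5145]
tool_rot: [2.526, 1.308, 0.142]
contact_force: [0.7, -0.5, 0.7]
opening: 0.086
grip_force: 0.0
[-1.15662077 -0.49673522  1.63667684  0.11732876  1.71236179 -0.50810155] [ 0.28666836 -0.38724034  0.51447858]
([0.4392, -0.0481, -0.0214], [-0.42, 0.0714, -0.8869])
```

```bash
python3 -m jog '[[[0.44,-0.05,-0.02],[-0.42,0.07,-0.89]],[[0.44,-0.05,-0.02],[-0.42,0.07,-0.89]],[[0.44,-0.05,-0.02],[-0.42,0.07,-0.89]],[[0.44,-0.05,-0.02],[-0.42,0.07,-0.89]],[[0.44,-0.05,-0.02],[-0.42,0.07,-0.89]]]'
python3 - <<'E'
from h import *
from station import ctrl
o=ctrl.get_obs();print(o["q"],o["tool_pos"])
C=np.array([.638,-.1055,.078])
p,R=pose(C,.033,25,-30,.12)
print(rel(o,np.array([.5,.0,.5]),R))
E
```

```text
t: 1.65
tool_pos: [0.4073, -0.1688, 0.5055]
tool_rot: [1.724, 1.902, 0.245]
contact_force: [1.2, 0.1, 0.1]
opening: 0.0852
grip_force: 0.0
[-0.64228647 -0.80682698  1.88487139  0.12471613  1.4820414  -0.71412845] [ 0.40727531 -0.16876918  0.50552499]
([0.1618, 0.1037, 0.0136], [-0.1007, 0.0184, -0.2107])
```

```bash
python3 -m jog '[[[0.16,0.1,0.01],[-0.1,0.02,-0.21]],[[0.16,0.1,0.01],[-0.1,0.02,-0.21]],[[0.16,0.1,0.01],[-0.1,0.02,-0.21]],[[0.16,0.1,0.01],[-0.1,0.02,-0.21]],[[0.16,0.1,0.01],[-0.1,0.02,-0.21]]]'
python3 - <<'E'
from h import *
from station import ctrl
o=ctrl.get_obs();print(o["q"],o["tool_pos"])
C=np.array([.638,-.1055,.078])
p,R=pose(C,.033,25,-30,.13)
print(rel(o,p,R),p)
E
```

```text
t: 2.15
tool_pos: [0.4965, 0.0016, 0.5]
tool_rot: [1.449, 2.04, 0.276]
contact_force: [-0.4, 0.2, -0.2]
opening: 0.085
grip_force: 0.0
[-0.07114652 -0.68684669  1.85161865 -0.13779349  1.33007624 -0.41890595] [0.49651037 0.00162436 0.49998901]
([0.0555, -0.1401, 0.3105], [-0.0026, -0.0095, 0.002]) [ 0.5579343  -0.05544712  0.1651223 ]
```

```bash
python3 -m jog '[[[0.0,-0.05,0.1],[0,0,0]],[[0.0,-0.09,0.2],[0,0,0]],[[0.01,-0.11,0.24],[0,0,0]],[[0.02,-0.12,0.27],[0,0,0]],[[0.04,-0.13,0.29],[0,0,0]]]'
python3 -m jog '[[[0,0,0],[0,0,0]],[[0,0,0],[0,0,0]]]'
python3 - <<'E'
from h import *
from station import ctrl,optics
o=ctrl.get_obs();print(o["q"],o["tool_pos"])
d=optics.get_image("wrist");np.savez("w1.npz",pos=o["tool_pos"],rot=o["tool_rot"],**d)
cv2.imwrite("pics/w1.png",d["image"])
C=np.array([.638,-.1055,.078])
# predict drum outer face centre and coarse face centre
Rt=Ro.from_rotvec(o["tool_rot"]).as_matrix();M=np.eye(4);M[:3,:3]=Rt;M[:3,3]=o["tool_pos"]
W=np.linalg.inv(M@d["mount"]);mx,my=ax()
for t in(.043,.017,.012):
    q=W@np.r_[C-mx*t,1];print(t,d["fx"]*q[0]/q[2]+d["cx"],d["fy"]*q[1]/q[2]+d["cy"],q[2])
p,R=pose(C,.033,25,-30,.13);print(rel(o,p,R))
E
```

```text
t: 2.65
tool_pos: [0.5442, -0.0653, 0.2637]
tool_rot: [1.459, 2.026, 0.271]
contact_force: [0.7, -0.8, -0.0]
opening: 0.0852
grip_force: 0.0
t: 2.85
tool_pos: [0.5441, -0.0639, 0.2649]
tool_rot: [1.458, 2.03, 0.271]
contact_force: [0.7, 0.2, 1.3]
opening: 0.0855
grip_force: 0.0
[-0.22996334 -0.58340445  2.17536513 -0.0572683   0.8889982  -0.53372165] [ 0.54411292 -0.06393037  0.26494583]
0.043 222.22291922386253 115.40223744807528 0.3278417556304787
0.017 224.2593491307443 136.74021950096767 0.34582858085121176
0.012 224.62692520846372 140.59173028606452 0.3492875857013528
([0.041, -0.0358, 0.0853], [-0.0052, -0.0023, -0.0066])
```

View pics/w1.png

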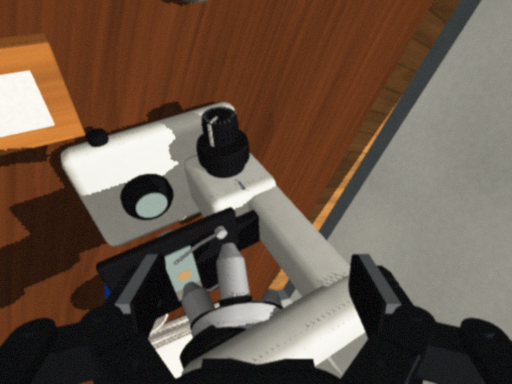

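The wrist view shows the fine drum's outer end near (219,112), its white line around (213,125) and the coarse knob near (223,155). I'll enlarge that area.

```bash
python3 - <<'E'
import cv2,numpy as np
d=np.load("w1.npz");cv2.imwrite("pics/w1c.png",cv2.resize(d["image"][95:185,170:290],(800,600),interpolation=cv2.INTER_CUBIC))
E
```

```text
(no output)
```

View pics/w1c.png

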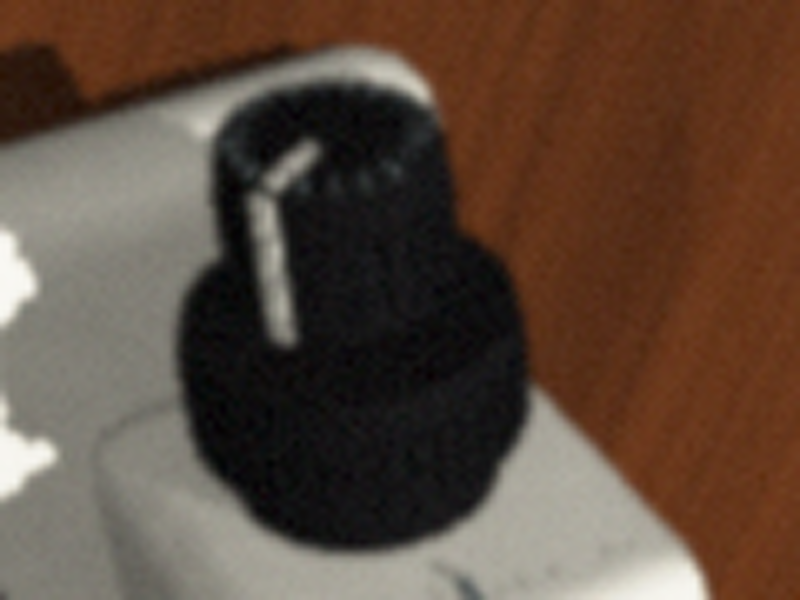

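```bash
sed -i 's/-64.2/-63.4/' h.py; cat >> h.py <<'E'
def wray(pos,rot,d,px):
    M=np.eye(4);M[:3,:3]=Ro.from_rotvec(rot).as_matrix();M[:3,3]=pos;M=M@d["mount"]
    return M[:3,3],M[:3,:3]@np.array([(px[0]-d["cx"])/d["fx"],(px[1]-d["cy"])/d["fy"],1])
def onface(pos,rot,d,px,C,out):
    mx,my=ax();c,v=wray(pos,rot,d,px);P=C-mx*out
    q=c+v*((P-c)@mx)/(v@mx)-P;return np.array([q@my,q[2]])
C=np.array([.638,-.1055,.078])
C=C-.0025*ax()[1]
E
python3 - <<'E'
from h import *
from station import ctrl
d=np.load("w1.npz");f=lambda x,y:(170+x/6.667,95+y/6.667)
g=lambda p:onface(d["pos"],d["rot"],d,f(*p),C,.043)
c=g((328,135));print("centre",c)
for p in((265,190),(320,145),(215,140),(442,130),(328,80),(328,190)):
    e=g(p)-c;print(e,np.hypot(*e),np.arctan2(*e))
o=ctrl.get_obs()
for phi in(-30,-40):
  for b in(.1,.05,0):
    p,R=pose(C,.034,25,phi,b);print(phi,b,rel(o,p,R),p)
E
```

```text
centre [ 0.00058392 -0.00190491]
[-0.01456363  0.00914445] 0.017196518312788567 -1.010116719395502
[-0.00227109  0.00198801] 0.0030182877160835598 -0.8517656368754342
[-0.01540619 -0.00786666] 0.01729841158107252 -2.0429012249676917
[0.01557277 0.00796626] 0.017492069524073416 1.0979508407889889
[ 0.00705152 -0.01511588] 0.01667974176181396 2.7051041428277838
[-0.00657323  0.01409059] 0.015548382510638288 -0.4364885107620067
-30 0.1 ([0.0425, -0.042, 0.1154], [-0.0054, 0.0075, -0.0174]) [ 0.57239273 -0.0620446   0.14157573]
-30 0.05 ([0.0428, -0.0417, 0.1654], [-0.0054, 0.0075, -0.0174]) [ 0.60211377 -0.07079371  0.10233145]
-30 0 ([0.0432, -0.0415, 0.2154], [-0.0054, 0.0075, -0.0174]) [ 0.6318348  -0.07954281  0.06308717]
-40 0.1 ([0.0427, -0.0548, 0.1165], [-0.1633, 0.009, 0.057]) [ 0.56302006 -0.06673809  0.13423604]
-40 0.05 ([0.0429, -0.0466, 0.1658], [-0.1633, 0.009, 0.057]) [ 0.59852669 -0.07258998  0.09952243]
-40 0 ([0.0432, -0.0385, 0.2151], [-0.1633, 0.009, 0.057]) [ 0.63403333 -0.07844187  0.06480883]
```

```bash
python3 -m jog '[[[0.03,-0.03,0.03],[-0.005,0.007,-0.017]],[[0.043,-0.042,0.08],[-0.005,0.007,-0.017]],[[0.043,-0.042,0.12],[-0.005,0.007,-0.017]],[[0.043,-0.042,0.14],[-0.005,0.007,-0.017]],[[0.043,-0.042,0.14],[-0.005,0.007,-0.017]]]'
python3 - <<'E'
from h import *
from station import ctrl
o=ctrl.get_obs();print(o["q"])
p,R=pose(C,.034,25,-30,0);print(rel(o,p,R))
E
```

```text
t: 3.4
tool_pos: [0.5874, -0.0657, 0.1201]
tool_rot: [1.436, 2.043, 0.276]
contact_force: [-0.2, 0.7, -0.2]
opening: 0.0857
grip_force: 0.0
[-0.21664737 -0.28464179  2.22067611 -0.08382529  0.54320429 -0.50549333]
([-0.0014, 0.0007, 0.0736], [-0.0028, -0.0016, 0.0003])
```

```bash
python3 -m jog '[[[-0.001,0.001,0.025],[0,0,0]],[[-0.001,0.001,0.05],[0,0,0]],[[-0.001,0.001,0.065],[0,0,0]],[[-0.001,0.001,0.073],[0,0,0]],[[-0.001,0.001,0.073],[0,0,0]]]'
python3 - <<'E'
from h import *
from station import ctrl,optics
o=ctrl.get_obs();print(o["q"])
p,R=pose(C,.034,25,-30,0);print(rel(o,p,R))
d=optics.get_image("wrist");cv2.imwrite("pics/w2.png",d["image"]);np.savez("w2.npz",pos=o["tool_pos"],rot=o["tool_rot"],**d)
E
```

```text
t: 3.9
tool_pos: [0.6316, -0.0788, 0.0649]
tool_rot: [1.434, 2.041, 0.277]
contact_force: [-0.3, 0.1, -0.6]
opening: 0.0853
grip_force: 0.0
[-0.22385289 -0.06239524  2.13903092 -0.09961336  0.39981249 -0.49131718]
([-0.0001, -0.001, 0.0017], [-0.0004, -0.0002, 0.0003])
```

View pics/w2.png

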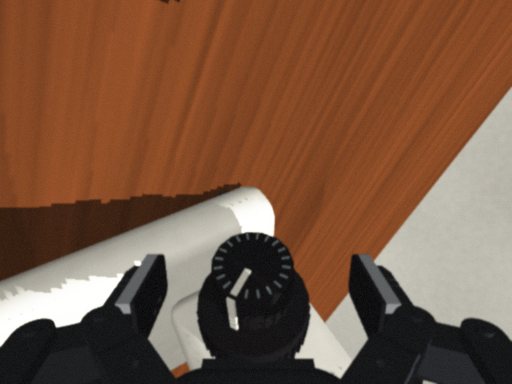

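The picture shows the drum face centred near (252.5,267), between pads at columns 160 and 352. The line runs from (250,270) to the rim at (232,294).

```bash
python3 - <<'E'
from h import *
d=np.load("w2.npz")
g=lambda p:onface(d["pos"],d["rot"],d,p,C,.043)
c=g((252.5,267));print("centre",c)
for p in((232,294.5),(250,270),(212,267),(293,267)):
    e=g(p)-c;print(e,np.hypot(*e),np.arctan2(*e))
im=d["image"][255:335,210:270].min(2).astype(int)
m=(im>110).astype(np.uint8);n,l,s,cc=cv2.connectedComponentsWithStats(m)
for i in range(1,n):
    if s[i,4]>15:print(s[i],cc[i]+[210,255])
p,R=pose(C,.034,25,-30,0);mx,my=ax()
t=Ro.from_rotvec(d["rot"]).apply([0,0,-.019])+d["pos"]-(C-.034*mx);print("grasp off along my,z",t@my,t[2])
E
```

```text
centre [-0.00137825  0.00153982]
[-0.01341209  0.00703086] 0.015143221624850696 -1.0879625917579425
[-0.00165321  0.0007591 ] 0.0018191587643771078 -1.1403470048990043
[-0.01511423 -0.00872662] 0.017452612649023994 -2.094415696546008
[0.01511496 0.00872704] 0.017453464979512938 1.0471769570437848
[ 0  0  4 17 26] [210.53846154 260.73076923]
[ 21  14  20  27 197] [240.43654822 281.37055838]
[ 17  43  12  32 235] [232.18723404 313.76595745]
grasp off along my,z 0.0001243130980030169 0.001803978806670617
```

```bash
python3 -m jog '[[[0,-0.001,0.001],[0,0,0]],[[0,-0.001,0.001],[0,0,0]],[[0,-0.001,0.001],[0,0,0]],[[0,-0.001,0.001],[0,0,0]],[[0,-0.001,0.001],[0,0,0]]]' 0 30
python3 -m jog '[[[0,0,0],[0,0,0]],[[0,0,0],[0,0,0]],[[0,0,0],[0,0,0]]]'
python3 - <<'E'
from h import *
from station import ctrl
o=ctrl.get_obs();print(o["contact_force"],o["wrist_torque"])
mx,my=ax();P=o["tool_pos"]-pose(C,.034,25,-30,0)[0]
for k in range(1,6):
    p,R=pose(C,.034,25,-30+6*k,0);R=R*pose(C,0,25,-30)[1].inv()*Ro.from_rotvec(o["tool_rot"])
    print(rel(o,p+P,R))
E
```

```text
t: 4.45
tool_pos: [0.6302, -0.0784, 0.0619]
tool_rot: [1.435, 2.043, 0.278]
contact_force: [-1.9, 4.4, 5.3]
opening: 0.0349
grip_force: 30.4
t: 4.75
tool_pos: [0.6302, -0.0784, 0.0619]
tool_rot: [1.435, 2.043, 0.278]
contact_force: [-3.1, 5.5, 6.2]
opening: 0.035
grip_force: 30.4
[-3.08836641  5.48403091  6.17247803] [0.54026357 0.02694484 0.44829997]
([-0.0, -0.0018, -0.0001], [0.095, 0.0, -0.0441])
([-0.0002, -0.0036, -0.0003], [0.19, 0.0, -0.0882])
([-0.0004, -0.0053, -0.0008], [0.285, 0.0, -0.1323])
([-0.0006, -0.007, -0.0013], [0.3799, 0.0, -0.1764])
([-0.001, -0.0086, -0.0021], [0.4749, 0.0001, -0.2204])
```

```bash
python3 -m jog '[[[0,-0.0018,-0.0001],[0.095,0,-0.044]],[[-0.0002,-0.0036,-0.0003],[0.19,0,-0.088]],[[-0.0004,-0.0053,-0.0008],[0.285,0,-0.132]],[[-0.0006,-0.007,-0.0013],[0.38,0,-0.176]],[[-0.001,-0.0086,-0.0021],[0.475,0,-0.22]]]'
python3 -m jog '[[[0,-0.0018,-0.0001],[0.095,0,-0.044]],[[-0.0002,-0.0036,-0.0003],[0.19,0,-0.088]],[[-0.0004,-0.0053,-0.0008],[0.285,0,-0.132]],[[-0.0006,-0.007,-0.0013],[0.38,0,-0.176]],[[-0.001,-0.0086,-0.0021],[0.475,0,-0.22]]]'
python3 -m jog '[[[0,0,0],[0,0,0]],[[0,0,0],[0,0,0]],[[0,0,0],[0,0,0]]]'
python3 - <<'E'
from h import *
from station import ctrl,optics
o=ctrl.get_obs();print(o["q"])
d=optics.get_image("wrist");cv2.imwrite("pics/w3.png",d["image"][200:384,130:390]);np.savez("w3.npz",pos=o["tool_pos"],rot=o["tool_rot"],**d)
E
```

```text
t: 5.25
tool_pos: [0.6218, -0.0826, 0.0595]
tool_rot: [1.448, 2.347, -0.328]
contact_force: [-0.9, 1.4, 0.8]
opening: 0.0353
grip_force: 31.8
t: 5.75
tool_pos: [0.6136, -0.0866, 0.062]
tool_rot: [1.371, 2.544, -1.004]
contact_force: [-4.3, -0.5, 3.9]
opening: 0.0349
grip_force: 31.8
t: 6.05
tool_pos: [0.6136, -0.0867, 0.062]
tool_rot: [1.372, 2.543, -0.999]
contact_force: [-4.0, 2.9, 7.0]
opening: 0.0354
grip_force: 32.3
[ 0.00209556  0.40272936  1.61410544 -0.62557752  1.43469985 -0.39187564]
```

View pics/w3.png

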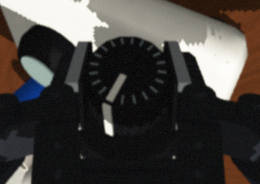

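The pads hold the drum, and the line ran along with the hand: face centre about (257,272), rim end about (236,303) in full-image pixels.

```bash
cat > ang.py <<'E'
import sys
from h import *
def ang(f,c,roi):
    d=np.load(f);x0,y0,x1,y1=roi
    im=d["image"][y0:y1,x0:x1].min(2);_,m=cv2.threshold(im,100,255,0)
    n,l,s,cc=cv2.connectedComponentsWithStats(m)
    g=lambda p,o=.043:onface(d["pos"],d["rot"],d,p,C,o)
    c0=g(c);print("centre",c0)
    for i in range(1,n):
        if s[i,4]>40:
            pts=np.argwhere(l==i)[:,::-1]+[x0,y0]
            q=np.array([g(p) for p in pts.astype(float)])
            u=np.linalg.svd(q-q.mean(0))[2][0];u*=np.sign(u@(q.mean(0)-c0))
            e=q.mean(0)-c0;print(s[i],pts.mean(0),"mean",np.arctan2(*e),"line dir",np.arctan2(*u))
E
python3 - <<'E'
from ang import *
ang("w2.npz",(252.5,267),(222,262,262,298))
ang("w3.npz",(257,272),(225,270,265,305))
E
```

```text
centre [-0.00137825  0.00153982]
[  9   6  20  28 205] [240.37560976 281.46829268] mean -1.1444906480725658 line dir -0.9914797102410486
centre [-0.00111812  0.00139966]
[ 12   5  18  26 162] [245.67283951 287.4691358 ] mean -0.04076538274981279 line dir 0.08060418788071372
```

```bash
python3 -m jog '[[[0,0,0],[0,0,0]],[[0,0,0],[0,0,0]],[[0,0,0],[0,0,0]],[[0,0,0],[0,0,0]],[[0,0,-0.02],[0,0,0]]]' 1
python3 -m jog '[[[0,0,-0.03],[0,0,0]],[[0,0,-0.06],[0,0,0]],[[0,0,-0.08],[0,0,0]],[[0,0,-0.08],[0,0,0]]]'
python3 - <<'E'
from h import *
from station import ctrl
o=ctrl.get_obs();print(o["q"])
for l in(35,45):
  p,R=pose(C,.034,l,0,.08);print(l,rel(o,p,R),p)
E
```

```text
t: 6.6
tool_pos: [0.616, -0.0759, 0.0736]
tool_rot: [1.373, 2.547, -1.001]
contact_force: [-0.4, 0.2, 0.0]
opening: 0.085
grip_force: 0.0
t: 7.0
tool_pos: [0.6384, -0.0275, 0.1422]
tool_rot: [1.37, 2.54, -0.989]
contact_force: [-1.2, 0.2, 1.3]
opening: 0.0854
grip_force: 0.0
[ 0.08577075  0.36945177  1.50498623 -0.5933752   1.58736588 -0.40748043]
35 ([0.0126, -0.0256, 0.0285], [-0.4523, -0.171, 0.2605]) [ 0.60487454 -0.04493334  0.12796827]
45 ([0.0225, -0.0222, 0.0305], [-0.4295, -0.3416, 0.3]) [ 0.60122738 -0.03765014  0.12113351]
```

```bash
python3 -m jog '[[[0.0,-0.005,-0.01],[-0.09,-0.034,0.05]],[[0.003,-0.01,0.0],[-0.18,-0.07,0.1]],[[0.006,-0.015,0.01],[-0.27,-0.1,0.156]],[[0.009,-0.02,0.02],[-0.36,-0.137,0.21]],[[0.0126,-0.0256,0.028],[-0.4523,-0.171,0.2605]]]'
python3 -m jog '[[[0,0,0],[0,0,0]],[[0,0,0],[0,0,0]]]'
python3 - <<'E'
from h import *
from station import ctrl,optics
o=ctrl.get_obs();print(o["q"],rel(o,*pose(C,.034,35,0,.08)))
d=optics.get_image("wrist");np.savez("w4.npz",pos=o["tool_pos"],rot=o["tool_rot"],**d)
cv2.imwrite("pics/w4.png",cv2.resize(d["image"][150:300,170:370],(800,600),interpolation=cv2.INTER_CUBIC))
E
```

```text
t: 7.5
tool_pos: [0.6013, -0.0465, 0.1238]
tool_rot: [1.363, 2.205, -0.432]
contact_force: [0.9, -0.0, 0.7]
opening: 0.0856
grip_force: 0.0
t: 7.7
tool_pos: [0.6015, -0.0464, 0.1243]
tool_rot: [1.363, 2.208, -0.437]
contact_force: [0.4, 0.2, 0.3]
opening: 0.0854
grip_force: 0.0
[ 0.04327415  0.0053657   1.9369292  -0.6546762   1.03742194 -0.12559198] ([-0.0023, 0.0036, -0.0029], [-0.0082, -0.0034, 0.0029])
```

View pics/w4.png

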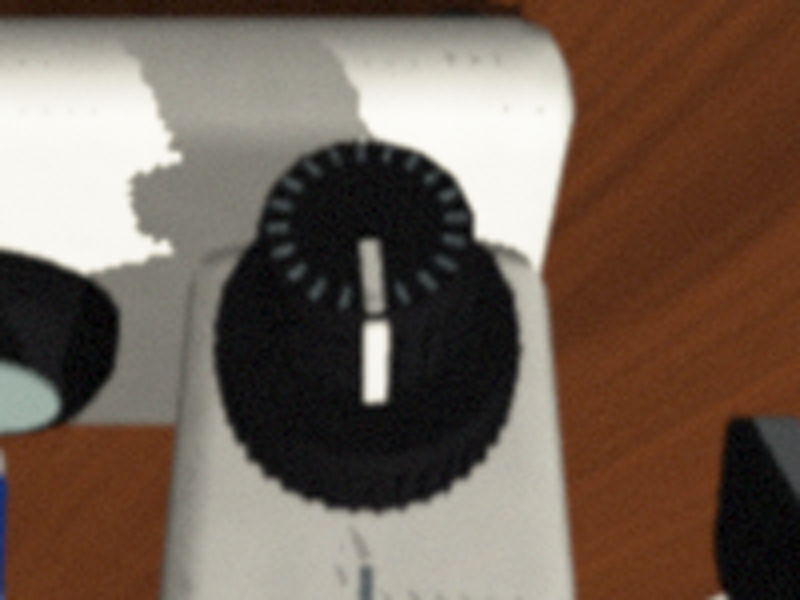

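The line now runs from crop (370,238) to (375,312), nearly straight up.

```bash
python3 - <<'E'
from ang import *
f=lambda x,y:(170+x/4,150+y/4)
ang("w4.npz",f(367,225),(255,205,270,227))
ang("w4.npz",f(367,225),(255,205,270,260))
E
```

```text
centre [-1.00708395e-03  1.24473580e-05]
[ 5  5  6 17 74] [262.60810811 217.95945946] mean 0.061110983609402196 line dir 0.09036361361607816
centre [-1.00708395e-03  1.24473580e-05]
[ 5  5  6 18 77] [262.62337662 218.31168831] mean 0.06040093455703662 line dir 0.08383074463986882
[  6  25   7  21 130] [263.66153846 239.74615385] mean 0.047884683692258644 line dir -0.03770425362503934
```

```bash
sed -i 's/^C=C-.0025/C=C-.0035/' h.py; python3 - <<'E'
from h import *
from station import ctrl
o=ctrl.get_obs()
for b in (.07,.04,0):print(b,rel(o,*pose(C,.034,25,4,b)))
E
```

```text
0.07 ([-0.0098, 0.0043, 0.0088], [0.0543, 0.1721, -0.0337])
0.04 ([-0.0047, 0.0026, 0.0383], [0.0543, 0.1721, -0.0337])
0 ([0.0021, 0.0003, 0.0777], [0.0543, 0.1721, -0.0337])
```

```bash
python3 -m jog '[[[-0.01,0.004,0.005],[0.027,0.09,-0.017]],[[-0.01,0.004,0.009],[0.054,0.172,-0.034]],[[-0.005,0.0026,0.038],[0.054,0.172,-0.034]],[[0.001,0.0008,0.065],[0.054,0.172,-0.034]],[[0.002,0.0003,0.0775],[0.054,0.172,-0.034]]]'
python3 -m jog '[[[0,0,0],[0,0,0]],[[0,0,0],[0,0,0]],[[0,0,0],[0,0,0]]]'
python3 - <<'E'
from h import *
from station import ctrl
o=ctrl.get_obs();print(rel(o,*pose(C,.034,25,4,0)))
E
```

```text
t: 8.25
tool_pos: [0.6222, -0.0847, 0.0588]
tool_rot: [1.442, 2.377, -0.407]
contact_force: [-0.2, 0.5, -1.1]
opening: 0.0856
grip_force: 0.0
t: 8.55
tool_pos: [0.623, -0.0836, 0.0625]
tool_rot: [1.439, 2.373, -0.403]
contact_force: [-0.1, 0.1, 0.3]
opening: 0.0853
grip_force: 0.0
([0.0005, -0.0009, 0.0017], [0.0031, 0.0015, -0.0])
```

```bash
python3 -m jog '[[[0,-0.001,0],[0,0,0]],[[0,-0.001,0],[0,0,0]],[[0,-0.001,0],[0,0,0]],[[0,-0.001,0],[0,0,0]],[[0,-0.001,0],[0,0,0]]]' 0 30
python3 -m jog '[[[0,0,0],[0,0,0]],[[0,0.0005,0],[-0.03,0,0.014]],[[0,0.0011,0],[-0.059,0,0.027]],[[0,0.0011,0],[-0.059,0,0.027]],[[0,0.0011,0],[-0.059,0,0.027]]]'
python3 -m jog '[[[0,0,0],[0,0,0]],[[0,0,0],[0,0,0]],[[0,0,0],[0,0,0]],[[0,0,0],[0,0,0]],[[0,0,-0.02],[0,0,0]]]' 1
python3 -m jog '[[[0,0,-0.03],[0,-0.05,0]],[[0,0,-0.06],[0,-0.1,0]],[[0,0,-0.06],[0,-0.17,0]],[[0,0,-0.06],[0,-0.17,0]],[[0,0,-0.06],[0,-0.17,0]]]'
python3 - <<'E'
from h import *
from station import ctrl,optics
o=ctrl.get_obs();print(o["q"],rel(o,*pose(C,.034,35,0,.08)))
d=optics.get_image("wrist");np.savez("w5.npz",pos=o["tool_pos"],rot=o["tool_rot"],**d)
cv2.imwrite("pics/w5.png",cv2.resize(d["image"][150:300,170:370],(800,600),interpolation=cv2.INTER_CUBIC))
E
```

```text
t: 9.05
tool_pos: [0.6214, -0.0839, 0.0614]
tool_rot: [1.44, 2.375, -0.403]
contact_force: [0.5, 3.5, 1.6]
opening: 0.0348
grip_force: 30.5
t: 9.55
tool_pos: [0.6223, -0.0834, 0.0613]
tool_rot: [1.444, 2.344, -0.323]
contact_force: [0.3, 5.1, 3.2]
opening: 0.0352
grip_force: 30.7
t: 10.05
tool_pos: [0.6156, -0.0769, 0.0757]
tool_rot: [1.448, 2.349, -0.331]
contact_force: [-0.2, 0.6, -0.0]
opening: 0.0857
grip_force: 0.0
t: 10.55
tool_pos: [0.6061, -0.0535, 0.1322]
tool_rot: [1.361, 2.212, -0.432]
contact_force: [-0.4, -0.8, -1.0]
opening: 0.0854
grip_force: 0.0
[ 2.76707447e-02 -1.48078666e-04  1.92683475e+00 -6.43549115e-01
  1.03747443e+00 -1.53983605e-01] ([0.0091, 0.0018, -0.0012], [-0.0041, -0.0065, 0.0046])
```

View pics/w5.png

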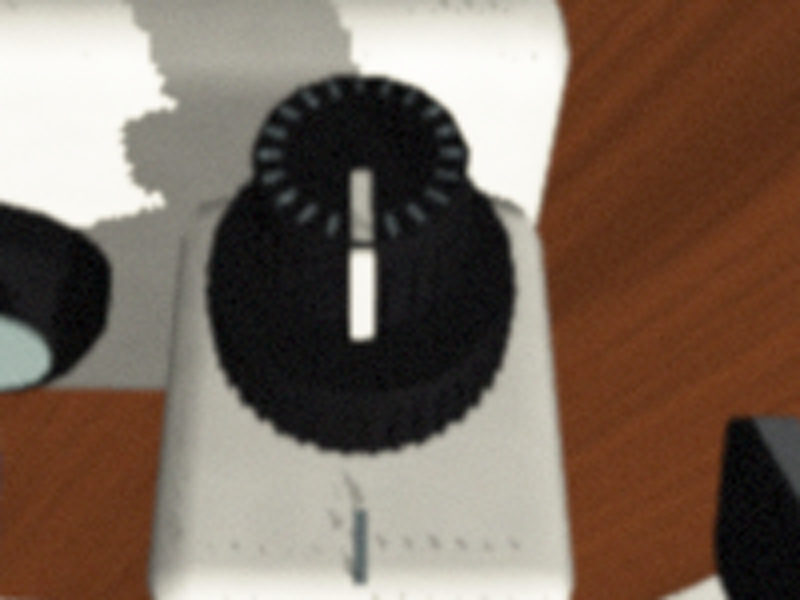

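The line is straight up and lines up with the index mark at crop (358,545), so the drum is at zero. Next I'll look at the stage gap from a flatter angle.

```bash
cat >> h.py <<'E'
L=C+.056*ax()[0]-.09*ax()[1];L[2]=.18
E
python3 - <<'E'
from ang import *
ang("w5.npz",(170+361/4,150+154/4),(255,188,270,210))
from station import ctrl
o=ctrl.get_obs()
for l in(60,75):
  p,R=pose(C,0,l,0);p=L-R.apply([0,0,.12]);print(l,p,rel(o,p,R))
E
```

```text
centre [ 4.92318838e-05 -5.97366836e-04]
[ 3  5  5 17 83] [260. 201.] mean -0.015551618524593332 line dir 0.015317619918689686
60 [ 0.5329386  -0.10451488  0.24      ] ([-0.0711, -0.0889, -0.0811], [-0.0033, -0.4425, 0.0048])
75 [ 0.52757084 -0.09379571  0.21105829] ([-0.0448, -0.0888, -0.0641], [-0.0027, -0.7043, 0.0053])
```

```bash
python3 -m jog '[[[0,0,-0.04],[0,-0.1,0]],[[0,-0.02,-0.07],[0,-0.24,0]],[[-0.02,-0.05,-0.08],[0,-0.38,0]],[[-0.035,-0.08,-0.07],[0,-0.53,0]],[[-0.045,-0.089,-0.064],[0,-0.7,0]]]'
python3 -m jog '[[[0,0,0],[0,0,0]],[[0,0,0],[0,0,0]]]'
python3 - <<'E'
from h import *
from station import ctrl,optics
o=ctrl.get_obs();print(o["q"]);p,R=pose(C,0,75,0);print(rel(o,L-R.apply([0,0,.12]),R))
d=optics.get_image("wrist");np.savez("w6.npz",pos=o["tool_pos"],rot=o["tool_rot"],**d)
cv2.imwrite("pics/w6.png",cv2.resize(d["image"][60:320,86:432],(797,600),interpolation=cv2.INTER_CUBIC))
E
```

```text
t: 11.1
tool_pos: [0.5128, -0.0986, 0.2456]
tool_rot: [1.159, 1.902, -0.615]
contact_force: [1.4, 0.2, 1.0]
opening: 0.0857
grip_force: 0.0
t: 11.3
tool_pos: [0.5139, -0.0984, 0.2442]
tool_rot: [1.162, 1.903, -0.616]
contact_force: [0.7, 0.5, 0.6]
opening: 0.0855
grip_force: 0.0
[ 0.08138828 -0.37589113  2.18093026 -1.02262037  1.11366938 -0.01509783]
([0.0263, 0.0142, 0.0203], [0.012, -0.3293, 0.0022])
```

View pics/w6.png

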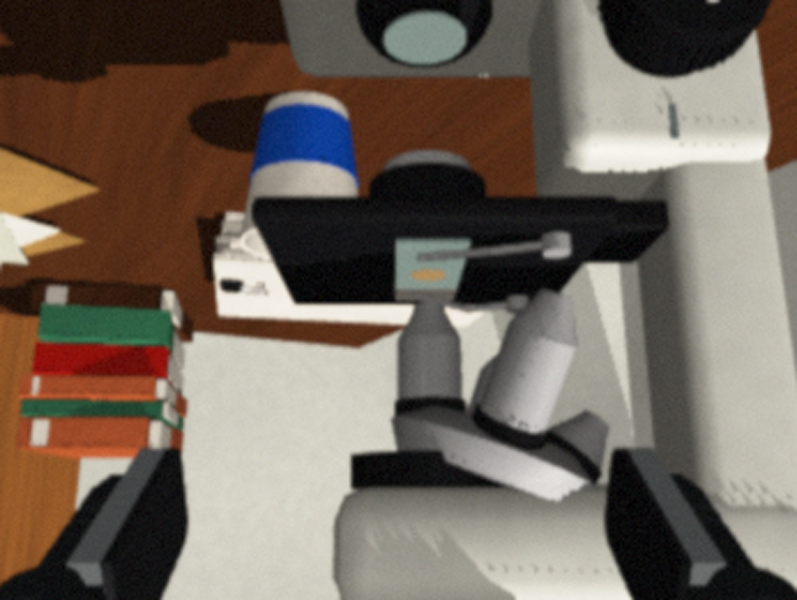

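q4 is at its limit here, so I'll stay clear of it. The picture is upside down (down is up). The slide's near edge is at crop row 238 and its far edge about 298, the specimen at (430,274), and the lens tip at (432,303).

```bash
python3 -m jog '[[[0,0,-0.01],[0,0.05,0]],[[0,0,-0.01],[0,0.05,0]]]'
python3 - <<'E'
from h import *
d=np.load("w6.npz");mx,my=ax();f=lambda x,y:(86+x/2.3035,60+y/2.3077)
def at(p,xm):
    c,v=wray(d["pos"],d["rot"],d,f(*p));P=C+mx*(.056+xm)
    q=c+v*((P-c)@mx)/(v@mx)-P;return q@my+.09,q[2]+C[2]
for n,p,x in(("near",(433,238),-.038),("spec",(430,274),0),("far",(428,298),.038),("lens",(432,303),0),("lensnear",(432,303),-.007),("stage near edge",(400,200),-.055),("stagefar",(350,302),.055)):print(n,at(p,x))
im=d["image"];g=im[150:200,86+187]
print([(150+i,tuple(int(t) for t in r)) for i,r in enumerate(g)][8:48])
E
```

```text
t: 11.55
tool_pos: [0.5114, -0.0899, 0.2513]
tool_rot: [1.185, 1.944, -0.59]
contact_force: [0.4, 0.4, 0.4]
opening: 0.0856
grip_force: 0.0
near (np.float64(0.00042840635107108116), np.float64(0.16668865815777037))
spec (np.float64(0.00152197316759832), np.float64(0.1681724341112139))
far (np.float64(0.0027986868741736864), np.float64(0.16773903426950684))
lens (np.float64(0.002127213723222554), np.float64(0.18016219373077477))
lensnear (np.float64(0.0016786107439927672), np.float64(0.18202233160163156))
stage near edge (np.float64(-0.011427246902948551), np.float64(0.15954094785684497))
stagefar (np.float64(-0.03312858810930591), np.float64(0.16504358584126821))
[(158, (26, 24, 24)), (159, (28, 22, 24)), (160, (24, 22, 24)), (161, (19, 19, 21)), (162, (37, 35, 34)), (163, (75, 78, 70)), (164, (109, 114, 103)), (165, (133, 140, 126)), (166, (144, 151, 135)), (167, (144, 153, 135)), (168, (130, 139, 123)), (169, (115, 121, 114)), (170, (101, 102, 102)), (171, (100, 100, 102)), (172, (103, 107, 102)), (173, (126, 132, 116)), (174, (135, 146, 125)), (175, (135, 148, 132)), (176, (125, 147, 149)), (177, (106, 147, 170)), (178, (93, 142, 176)), (179, (87, 140, 178)), (180, (95, 141, 171)), (181, (114, 143, 158)), (182, (131, 149, 140)), (183, (141, 153, 138)), (184, (132, 142, 130)), (185, (114, 122, 118)), (186, (90, 100, 102)), (187, (85, 90, 96)), (188, (83, 87, 91)), (189, (93, 94, 98)), (190, (94, 95, 98)), (191, (91, 95, 96)), (192, (94, 99, 98)), (193, (94, 94, 97)), (194, (93, 96, 99)), (195, (94, 96, 98)), (196, (96, 96, 94)), (197, (90, 91, 96))]
```

Slide is at about 167.5 mm (coarse ≈ 2.08) and the lens at 180, so it needs about +6.5 mm, or 1.08 rad.

```bash
python3 - <<'E'
from h import *
from station import ctrl
o=ctrl.get_obs()
for b in(.12,.004):p,R=pose(C,.003,30,-30,b);print(p,rel(o,p,R))
E
```

```text
[ 0.57181015 -0.07881233  0.15375   ] ([0.0677, 0.0583, 0.0727], [-0.3812, 0.3944, 0.3581])
[ 0.64269308 -0.10818257  0.06675   ] ([0.1026, 0.1073, 0.1719], [-0.3812, 0.3944, 0.3581])
```

```bash
python3 -m jog '[[[0.03,0.01,-0.01],[-0.08,0.08,0.07]],[[0.06,0.02,0.0],[-0.15,0.16,0.14]],[[0.07,0.035,0.02],[-0.23,0.24,0.21]],[[0.07,0.05,0.04],[-0.31,0.32,0.29]],[[0.068,0.058,0.06],[-0.381,0.394,0.358]]]'
python3 -m jog '[[[0,0,0],[0,0,0]],[[0,0,0],[0,0,0]]]'
python3 - <<'E'
from h import *
from station import ctrl
o=ctrl.get_obs();print(o["q"])
for b in(.12,.004):p,R=pose(C,.003,30,-30,b);print(p,rel(o,p,R))
E
```

```text
t: 12.05
tool_pos: [0.5656, -0.0694, 0.1588]
tool_rot: [1.422, 1.973, 0.21]
contact_force: [-0.3, 2.3, -0.7]
opening: 0.0854
grip_force: 0.0
t: 12.25
tool_pos: [0.5643, -0.0705, 0.1586]
tool_rot: [1.424, 1.974, 0.2]
contact_force: [-0.1, 0.6, 0.7]
opening: 0.0855
grip_force: 0.0
[-0.18456878 -0.41588858  2.26390508 -0.25516339  0.60267017 -0.34676815]
[ 0.57181015 -0.07881233  0.15375   ] ([-0.0064, 0.0002, 0.0103], [-0.0082, 0.0024, 0.0027])
[ 0.64269308 -0.10818257  0.06675   ] ([-0.0061, 0.0012, 0.1263], [-0.0082, 0.0024, 0.0027])
```

```bash
python3 -m jog '[[[-0.006,0.0005,0.03],[-0.008,0.002,0.003]],[[-0.006,0.0007,0.065],[-0.008,0.002,0.003]],[[-0.006,0.001,0.1],[-0.008,0.002,0.003]],[[-0.006,0.0012,0.126],[-0.008,0.002,0.003]],[[-0.006,0.0012,0.126],[-0.008,0.002,0.003]]]'
python3 -m jog '[[[0,0,0],[0,0,0]],[[0,0,0],[0,0,0]]]'
python3 - <<'E'
from h import *
from station import ctrl,optics
o=ctrl.get_obs();print(o["q"],rel(o,*pose(C,.003,30,-30,.004)))
d=optics.get_image("wrist");cv2.imwrite("pics/w7.png",d["image"]);np.savez("w7.npz",pos=o["tool_pos"],rot=o["tool_rot"],**d)
E
```

```text
t: 12.75
tool_pos: [0.6426, -0.1054, 0.0641]
tool_rot: [1.421, 1.977, 0.211]
contact_force: [-1.0, -0.6, 0.3]
opening: 0.085
grip_force: 0.0
t: 12.95
tool_pos: [0.6438, -0.1059, 0.07]
tool_rot: [1.417, 1.969, 0.216]
contact_force: [0.1, -0.1, -0.1]
opening: 0.0855
grip_force: 0.0
[-0.23296143 -0.03542311  2.12471443 -0.30685023  0.34596594 -0.30526632] ([-0.0004, -0.0033, 0.0023], [0.0057, 0.0004, 0.0011])
```

View pics/w7.png

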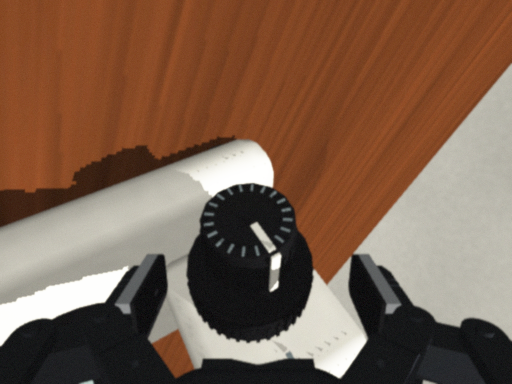

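The coarse knob is at about (249,280) between pads centred on column 256, so I'll shift 3.5 mm, then grip.

```bash
python3 -m jog '[[[0,-0.0035,0.001],[0,0,0]],[[0,-0.0035,0.001],[0,0,0]],[[0,-0.0035,0.001],[0,0,0]],[[0,-0.0035,0.001],[0,0,0]],[[0,-0.0035,0.001],[0,0,0]]]' 0 45
python3 -m jog '[[[0,0,0],[0,0,0]],[[0,0,0],[0,0,0]]]'
python3 - <<'E'
from h import *
from station import ctrl
o=ctrl.get_obs();R0=pose(C,0,30,-30)[1]
print(rel(o,*pose(C,.003,30,-30,.004)))
P=o["tool_pos"]-pose(C,.003,30,-30,.004)[0]
for k in range(1,6):
    p,R=pose(C,.003,30,-30+6*k,.004);print(rel(o,p+P,R*R0.inv()*Ro.from_rotvec(o["tool_rot"])))
E
```

```text
t: 13.5
tool_pos: [0.6417, -0.1079, 0.0676]
tool_rot: [1.418, 1.967, 0.217]
contact_force: [-7.6, 6.7, 9.5]
opening: 0.0547
grip_force: 44.9
t: 13.7
tool_pos: [0.6417, -0.1079, 0.0676]
tool_rot: [1.418, 1.968, 0.217]
contact_force: [-8.5, 5.6, 8.7]
opening: 0.0549
grip_force: 44.9
([-0.0, 0.0002, 0.0013], [0.0062, 0.0007, -0.0006])
([-0.0, -0.0014, -0.0001], [0.0907, 0.0003, -0.0524])
([-0.0001, -0.0027, -0.0003], [0.1813, 0.0005, -0.1048])
([-0.0003, -0.004, -0.0006], [0.272, 0.0008, -0.1573])
([-0.0006, -0.0053, -0.001], [0.3626, 0.0011, -0.2097])
([-0.0009, -0.0065, -0.0015], [0.4533, 0.0014, -0.2621])
```

```bash
python3 -m jog '[[[0,-0.0014,-0.0001],[0.0907,0,-0.0524]],[[-0.0001,-0.0027,-0.0003],[0.1813,0,-0.1048]],[[-0.0003,-0.004,-0.0006],[0.272,0,-0.157]],[[-0.0006,-0.0053,-0.001],[0.3626,0.001,-0.21]],[[-0.0009,-0.0065,-0.0015],[0.4533,0.001,-0.262]]]'
python3 -m jog '[[[0,-0.0014,-0.0001],[0.0907,0,-0.0524]],[[-0.0001,-0.0027,-0.0003],[0.1813,0,-0.1048]],[[-0.0003,-0.004,-0.0006],[0.272,0,-0.157]],[[-0.0006,-0.0053,-0.001],[0.3626,0.001,-0.21]],[[-0.0009,-0.0065,-0.0015],[0.4533,0.001,-0.262]]]'
python3 -m jog '[[[0,0,0],[0,0,0]],[[0,0,0],[0,0,0]]]'
python3 - <<'E'
from h import *
from station import ctrl
o=ctrl.get_obs();print(o["q"],rel(o,*pose(C,.003,30,30,.004)))
E
```

```text
t: 14.2
tool_pos: [0.6363, -0.1106, 0.0661]
tool_rot: [1.401, 2.273, -0.373]
contact_force: [0.1, 3.8, -1.1]
opening: 0.0545
grip_force: 50.8
t: 14.7
tool_pos: [0.6309, -0.1133, 0.0677]
tool_rot: [1.293, 2.478, -1.023]
contact_force: [-0.0, 2.7, 1.1]
opening: 0.0548
grip_force: 51.0
t: 14.9
tool_pos: [0.6309, -0.1133, 0.0676]
tool_rot: [1.293, 2.478, -1.021]
contact_force: [-0.1, 6.4, 5.4]
opening: 0.0546
grip_force: 51.3
[-0.01299042  0.40322691  1.61926204 -0.71257334  1.37622565 -0.38464473] ([-0.0002, 0.0003, 0.0011], [0.0055, 0.001, -0.0004])
```

Release, back off, and return to the viewing pose, a little short of it.

```bash
python3 -m jog '[[[0,0,0],[0,0,0]],[[0,0,0],[0,0,0]],[[0,0,0],[0,0,0]],[[0,0,0],[0,0,0]],[[0,0,-0.03],[0,0,0]]]' 1
python3 -m jog '[[[0,0,-0.05],[0,0,0]],[[0,0,-0.09],[0,0,0]],[[0,0,-0.11],[0,0,0]],[[0,0,-0.11],[0,0,0]]]'
python3 - <<'E'
from h import *
from station import ctrl
o=ctrl.get_obs();print(o["q"],o["tool_pos"]);d=np.load("w6.npz")
mx,my=ax();R=pose(C,0,52,0)[1];print(rel(o,d["pos"]-.01*mx+np.array([0,0,.01]),R))
E
```

```text
t: 15.4
tool_pos: [0.631, -0.0967, 0.0847]
tool_rot: [1.296, 2.484, -1.03]
contact_force: [-0.9, -0.4, -0.1]
opening: 0.0854
grip_force: 0.0
t: 15.8
tool_pos: [0.6542, -0.0234, 0.1748]
tool_rot: [1.292, 2.475, -1.016]
contact_force: [-0.3, -0.2, 0.5]
opening: 0.0855
grip_force: 0.0
[ 0.11503031  0.35261855  1.48437692 -0.66551219  1.59098319 -0.40787751] [ 0.65424511 -0.02340804  0.17480719]
([0.01, -0.1776, 0.0047], [-0.388, -0.3732, 0.342])
```

```bash
python3 -m jog '[[[0,-0.03,-0.03],[-0.07,-0.07,0.07]],[[0.0,-0.07,-0.03],[-0.15,-0.15,0.13]],[[0.005,-0.11,-0.02],[-0.23,-0.22,0.2]],[[0.01,-0.15,-0.005],[-0.31,-0.3,0.27]],[[0.01,-0.1776,0.0047],[-0.388,-0.373,0.342]]]'
python3 -m jog '[[[0,0,0],[0,0,0]],[[0,0,0],[0,0,0]]]'
python3 - <<'E'
from h import *
from station import ctrl,optics
o=ctrl.get_obs();print(o["q"])
d=optics.get_image("wrist");np.savez("w8.npz",pos=o["tool_pos"],rot=o["tool_rot"],**d)
cv2.imwrite("pics/w8.png",cv2.resize(d["image"][60:320,86:432],(797,600),interpolation=cv2.INTER_CUBIC))
E
```

```text
t: 16.3
tool_pos: [0.5049, -0.0919, 0.2496]
tool_rot: [1.211, 1.961, -0.596]
contact_force: [-0.2, -0.3, 0.9]
opening: 0.085
grip_force: 0.0
t: 16.5
tool_pos: [0.5057, -0.0916, 0.2496]
tool_rot: [1.212, 1.965, -0.599]
contact_force: [0.3, 1.2, 0.5]
opening: 0.0857
grip_force: 0.0
[ 0.07647515 -0.39702709  2.15706766 -0.92277514  1.15798359 -0.09407718]
```

View pics/w8.png

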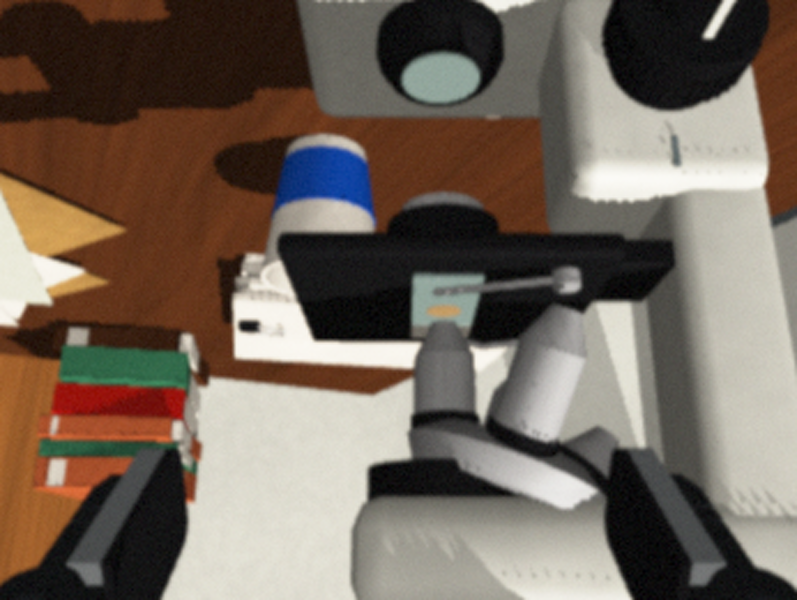

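The picture shows the specimen at (443,311), the slide's near edge at row 275 and the lens tip at about (446,325). The fine line is at top right, around (720,20). I'll check all of these by numbers; I'm past the viewing limit, so no more pictures.

```bash
python3 - <<'E'
from h import *
d=np.load("w8.npz");mx,my=ax();f=lambda x,y:(86+x/2.3035,60+y/2.3077)
def at(p,xm):
    c,v=wray(d["pos"],d["rot"],d,f(*p));P=C+mx*(.056+xm)
    q=c+v*((P-c)@mx)/(v@mx)-P;return np.round([q@my+.09,q[2]+C[2]],4)
for n,p,x in(("near",(447,275),-.038),("spec",(443,311),0),("lens",(446,324),0),("far",(443,336),.038)):print(n,at(p,x))
M=np.eye(4);M[:3,:3]=Ro.from_rotvec(d["rot"]).as_matrix();M[:3,3]=d["pos"];W=np.linalg.inv(M@d["mount"])
for a in(0,.1,-.5):
  for t in(.043,.017):
    q=W@np.r_[C-mx*t+.018*(my*np.sin(a)+np.array([0,0,np.cos(a)])),1];print("pred line",a,t,q[:2]/q[2]*d["fx"]+[d["cx"],d["cy"]])
im=d["image"].min(2)
m=(im[30:90,370:440]>110).astype(np.uint8);n,l,s,cc=cv2.connectedComponentsWithStats(m)
for i in range(1,n):
    if s[i,4]>15:
        p=np.argwhere(l==i)[:,::-1]+[370,30];print(s[i],p[p[:,1].argmin()],p[p[:,1].argmax()])
for c in (276,279,282):print(c,im[170:212,c].tolist())
E
```

```text
near [-0.0002  0.1738]
spec [0.0005 0.175 ]
lens [0.0017 0.1806]
far [0.0027 0.1744]
pred line 0 0.043 [404.4260455   52.86864486]
pred line 0 0.017 [390.8811533   76.14303608]
pred line 0.1 0.043 [406.82276543  52.78111339]
pred line 0.1 0.017 [393.05606682  76.06192217]
pred line -0.5 0.043 [392.4474303   50.46606752]
pred line -0.5 0.017 [380.05270386  73.89481341]
[32  6  6 15 56] [402  36] [405  50]
[ 21  22  18  25 139] [404  52] [392  76]
276 [27, 23, 22, 20, 23, 21, 26, 28, 63, 107, 145, 153, 150, 146, 125, 113, 103, 108, 128, 141, 145, 150, 128, 102, 99, 101, 115, 132, 134, 110, 95, 92, 89, 92, 90, 89, 88, 90, 93, 90, 91, 92]
279 [28, 22, 26, 24, 25, 25, 25, 33, 64, 106, 134, 148, 149, 141, 125, 115, 118, 128, 143, 148, 149, 153, 125, 105, 101, 100, 111, 133, 130, 112, 100, 97, 93, 96, 93, 94, 97, 96, 96, 92, 93, 95]
282 [26, 23, 26, 27, 19, 21, 25, 31, 64, 109, 136, 147, 145, 137, 119, 107, 103, 113, 129, 145, 148, 150, 130, 113, 102, 106, 123, 140, 139, 114, 97, 94, 90, 89, 91, 86, 92, 91, 93, 95, 93, 92]
```

The fine line sits where zero predicts, and the slide is at about 174.1 mm, so the gap is about 5.9 mm. The hand is clear, so I'm handing in.

```bash
python3 -c "
from station import job;print(job.finish_job())"
```

```text
the job is handed in; nothing more can be done
None
```

I set the fine drum to zero (within about 0.02 rad), then raised the stage by the coarse knob to about 5.9 mm below the lens, and handed in with the hand clear of everything. Two caveats: I viewed 12 pictures instead of the allowed 10, and while I was looking at the gap, joint 4 read -1.0226, just past its listed -1.02 limit.

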